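# Load the check standard into the tube reader through its light flap

## Robot

A 6-joint arm with a two-finger parallel gripper is mounted at the origin on the work surface. World frame = base frame: x ahead of the robot, y to its left, z up, the work surface at z = 0. Lengths are in m, angles in rad, forces in N, time in s.
With the tool pointing down it reaches from about 0.3 to 0.875 m from the base axis. Payload 6.4 kg.
Tool frame: the origin (TCP) lies at the centre of the arm's flange, where the gripper is bolted on; the fingertips stand 173 mm ahead of it and the grasp point (between the pads) lies ctrl.grip_point_offset ahead of it (ctrl.grip_point_offset is the distance from the TCP to the grasp point, in m); z points along the fingers, y is the direction in which the jaws open and shut (so a half turn about z gives the same grasp; the last joint's range is limited). The gripper opens to 85 mm and grips with 20 to 120 N. Pads are 22 mm wide; open, the fingers measure 114 mm over their backs; the gripper's body (76 mm by 85 mm) begins 54 mm behind the grasp point. The pads swing forward as they close: fully open they stand 13 mm farther back than shut.
Start: joints at [1.072, 0.181, 1.607, -0, 1.354, -0.206], TCP at [0.166, 0.551, 0.405] pointing down, gripper open.
Joint ranges: [-2.99, 2.99], [-0.89, 2.07], [0.3, 2.58], [-1.14, 4.28], [0, 2.63], [-3.12, 3.12]. Speed limits (rad/s): [2.57, 2.57, 3.01, 3.14, 3.14, 3.14].

## Interface

Orientations are given as a unit quaternion [w, x, y, z].
In Python, from bench import ctrl, cams, boxes_of, landmark_of gives the robot as it stands.
- The arm moves only by the shell command python3 -m handwheel 'ROWS'. ROWS is JSON, a list of rows, each an object with "offset": the shift along the tool's x, y, z in m, a list of three; "spin": the turn about the tool's z in degrees; "grip": the opening, from 0 (shut) to 1 (fully open). A call has 1 to 20 rows; each row is the pose to reach, as a shift and turn from the pose commanded when the call began, along the tool's axes at that moment; what a row does not reach only later rows make up. A row lasts 1/8 s, in which the tool goes at most 62.5 mm and 10.7 degrees, less where a joint would pass 70% of its speed; a pose out of reach is approached as far as the arm can. A call with a gripper value outside its range is refused whole. The fingers move at their own pace and stop on an object; the grip force is fixed at half the most. Time passes only in rows, so rows that repeat a pose let the fingers close. It gives the time, the measured TCP pose, the force and the opening at its end, in the units of the state.
- ctrl.get_obs(): the state, without advancing time (a new reading comes with each control period).
- cams.camera(name): name is "scene" or "top" or "wrist"; returns a dict with "color" (400x640x3 uint8, red, green, blue), "camera_matrix" (3x3 intrinsics, pixels), "view" (4x4, takes a point from world to camera coordinates); the wrist camera has in their place "tool_from_camera" (4x4, takes a point from camera to tool coordinates, whose origin is the TCP and whose axes are the flange's). Camera axes: x right, y up, looking along -z (the intrinsics and any distortion apply to the point x, -y, -z); pixel columns grow to the right and rows downward; lengths in m; the calibration is good to about 2 mm. A picture is of the moment at which its call begins: read the wrist's pose just before it. There is no depth.
- ctrl.hand_in(): hands the job in, once; it reports no verdict.
Trained networks look in a picture, given as the dict that the camera call returned (one of the last four; its "shot" number tells which), for a name from the list of things; names that differ only in an ending like _2 or _b are one class to them, and where a whole thing is asked for, a point or a joint stands for the part that bears it (a point fixed in the world has none). Each returns a list of dicts, best first, with "confidence" (0 to 1); they miss things now and then, are a little off and sometimes report something else, mostly with a low value. They report only what shows in the picture. A call takes as long as a camera call. They do not tell look-alikes from the thing itself.
- boxes_of(picture, thing): "uv" ([column, row] in pixels, amid what is visible of it).
- landmark_of(picture, thing): "uv" ([column, row] in pixels: a listed point, or the origin of a listed thing).
The state is a dict: "time_s": time; "q": joint angles; "dq": joint speeds; "joint_efforts": joint torques, N m; "eef_pos": TCP position; "eef_rot": TCP orientation; "wrist_force": force on the tool from outside, world axes, zero at the start; "torque": the same for the moment, N m; "opening": opening from 0.0 (shut) to 1.0 (fully open).
Only numpy, scipy, OpenCV 4.12 (cv2) and the standard library are available. Lean on these libraries where they do the work, as an engineer would, in place of code of your own. Each camera call takes 0.05 s, during which the arm holds its last target.

## Task

Take the tall check-standard tube with the wide cap out of the white rack and put it, foot first, into the tube reader through the sprung light flap. With the flap still held open, press the tube firmly down in its well until you feel it bottom, without leaning hard on it or forcing the flap, then withdraw and let the flap swing shut over it. Leave the other tubes, the jar and the tray as they are.

Things in the scene. Friction and masses are not known exactly. Their poses are not given: they have to be found in the camera images.
- standard_mid (a point): Check standard: solid white plastic tube, 100 mm long, about 35 g. Round-ended body 16 mm across; the top 22 mm is its grey cap, 19 mm across. Point on its axis, 50 mm above the foot and 50 mm below the cap's top; z points to the cap. It starts upright in the rack and is told from the two short tubes by its wider cap and by standing 25 mm higher.
- standard_foot (a point): The lowest point of the check standard's round foot, on its axis; z from foot to cap.
- rack: White lattice tube rack, fixed, 68 (x) by 168 (y) by 59 mm high; origin under its centre, z up. Square 18 mm holes in 2 rows (x = -15, 15 mm) of 5 (y = -60 to 60 mm by 30). Three holes are filled, any two filled ones at least 60 mm apart in y. Tubes stand on its floor, 4 mm up, so the standard's cap begins 23 mm above the rack's top.
- reader: Tube reader, a fixed white bench instrument, 230 (x) by 190 (y) by 165 mm high; origin under its centre, z up. Flat deck on top, with nothing more than 5 mm above it; a sloping grey panel with a blank display on its -x side. In the deck is one long slot, along y, filled by the black light flap; the well for the tube is below it.
- slot (a point): Point level with the deck's top, straight above the well's axis; axes as the reader's. The slot reaches from 17 mm on this point's -x side to 25 mm on its +x side and 62 mm to each side along y. It is open inside to 75 mm below the deck, so fingers that close along y can go in with the tube, and shut fingers can follow to press on its cap.
- well_mouth (a point): Centre of the well's mouth, 75 mm below the deck, z up. Vertical bore 19 mm across and 67 mm deep in an aluminium block, with a 4 mm lead-in chamfer. From 8 mm down, two opposed leaf springs (one each side in y) rub on the tube; with the flap leaning on it too, sliding it takes a push of 3 to 14 N in all, different each time. 20 mm or more into the bore it stays where it is let go.
- seat: Rigid stop at the bottom of the well; origin at the centre of its top face, 142 mm below the deck, z up. The tube is home with its foot on it; the cap's top is then 42 mm below the deck. On reaching it the push rises steeply above the steady rub: press on it with 8 to 12 N more for half a second (under 5 N on the stop is too little, over 25 N too much).
- flap (a joint): Angle (rad) of the flap: 0 shut and level with the deck, growing as its free (-x) edge is pushed down into the reader, 1.5 at most. A spring shuts it with 0.045 N m at 0, 0.09 N m at 1.5, so it leans on the tube or fingers with 1 to 3 N. It can swing shut only if the cap's top is 38 mm or more below the deck and no finger is in the slot.
- flap_edge (a point): Middle of the upper free edge of the black light flap, 40 (x) by 121 (y) by 4 mm, that fills the slot and opens downward only. Its hinge line runs along y at the slot's +x edge, 25 mm from the well's axis; this edge is 40 mm from it. Do not force the flap: 20 N on it is too much.
- short_a: Short glass tube with a black stopper, 16 mm across, 75 mm long, standing in the rack; origin at its foot. Not to be moved.
- short_b: A second short tube like short_a. Not to be moved.
- jar: White specimen jar, 52 mm across, 66 mm high, standing on the bench; origin under its centre. Not to be moved.
- tray: Steel tray, 140 by 90 by 18 mm, on the bench; origin under its centre. Not to be moved.
Not all that is in view belongs to the job. Of the things that look like the part that bears standard_mid, the smallest one is meant.

How it is judged:
On the way, in this order (a step that is already met when the one before it is completed fails the run):
1. the tube has gone in through the opened flap: the flap is held open and the tube's foot is in the well (value of joint flap above 0.7 rad and z of standard_foot in the frame of seat below 0.06 m and horizontal distance between standard_foot and seat below 0.005 m), for 0.2 s.
2. the tube is pressed firmly on the bottom of the well (5 N or more on the stop) with the flap still open (value of joint flap above 0.7 rad and z of standard_foot in the frame of seat below 0.002 m and horizontal distance between standard_foot and seat below 0.004 m and contact force between standard and seat above 5 N), for 0.2 s.
At the end, for the whole second after the job is handed in: The check standard stands upright in the reader's well, its foot within 2 mm of the stop and at rest, and the flap is shut (within 0.06 rad) over it (z of standard_foot in the frame of seat below 0.002 m and horizontal distance between standard_foot and seat below 0.004 m and angle between standard_mid's own z axis and vertical below 0.1 rad and value of joint flap below 0.06 rad and linear speed of standard below 0.02 m/s); the robot touches nothing.
It fails at once if the tube is pressed on the bottom of the well with more than 25 N (contact force between standard and seat above 25 N).
It fails at once if the flap is forced (more than 20 N on it) (contact force between flap and anything else above 20 N).
It fails at once if a short tube, the jar or the tray is moved by more than 15 mm (distance of any of short_a, short_b, jar, tray from where it was at the start of the episode above 0.015 m).
It also fails if it takes over 59 s, if anything falls off the work surface, if the arm or the gripper's body presses on something with over 40 N, if the wrist force passes 120 N, or if a joint passes its speed limit or range.

## Working session

There is one attempt and no reset: what is moved stays moved. The work goes in short steps, Python scripts to look and compute and a shell command to move; the robot and the scene stay as the last step left them, time stands still between calls to the robot, and variables do not carry over. Pictures are saved under pics/ and viewed, and the job is handed in when it is done.

```bash
ls; mkdir -p pics; cat > h.py <<'E'
import numpy as np, cv2
from bench import ctrl, cams, boxes_of, landmark_of
def save(p,n,crop=None,s=1):
    im=cv2.cvtColor(p["color"],cv2.COLOR_RGB2BGR)
    if crop: im=im[crop[1]:crop[3],crop[0]:crop[2]]
    if s!=1: im=cv2.resize(im,None,fx=s,fy=s,interpolation=cv2.INTER_CUBIC)
    cv2.imwrite("pics/"+n,im)
E
python3 - <<'E'
from h import *
o=ctrl.get_obs();print({k:np.round(v,4) for k,v in o.items()},ctrl.grip_point_offset)
for n in ["scene","top","wrist"]:
    p=cams.camera(n);save(p,n+"0.png")
    print(n,{k:(np.round(v,4).tolist() if k!="color" else 0) for k,v in p.items()})
    for t in ["standard_mid","standard_foot","rack","reader","slot","flap_edge","short_a","jar","tray"]:
        print(t,"B",[(np.round(d["uv"]).tolist(),round(d["confidence"],2)) for d in boxes_of(p,t)] if t!="slot" else "","L",[(np.round(d["uv"],1).tolist(),round(d["confidence"],2)) for d in landmark_of(p,t)])
E
```

```text
pics
{'time_s': np.float64(0.0), 'q': array([ 1.0717,  0.1815,  1.608 , -0.    ,  1.3538, -0.2063]), 'dq': array([ 0.0002, -0.0019,  0.001 , -0.0008,  0.0004, -0.0001]), 'joint_efforts': array([ 1.10000e-03, -4.44877e+01, -3.51339e+01, -2.00000e-04,
        9.30000e-03, -0.00000e+00]), 'eef_pos': array([0.1658, 0.5503, 0.4038]), 'eef_rot': array([-3.000e-04,  1.459e-01,  9.893e-01, -8.000e-04]), 'wrist_force': array([-0.4895,  1.0319,  0.2303]), 'torque': array([ 0.0181, -0.0329,  0.0147]), 'opening': np.float64(1.0)} 0.1547
scene {'color': 0, 'camera_matrix': [[379.4205, 0.0, 318.1788], [0.0, 379.4205, 198.3949], [0.0, 0.0, 1.0]], 'view': [[0.0252, 0.9996, 0.0089, 0.0774], [-0.7576, 0.0132, 0.6526, 0.3501], [0.6523, -0.0232, 0.7576, -1.2786], [0.0, 0.0, 0.0, 1.0]], 'shot': 1}
standard_mid B [([222.0, 179.0], 0.94), ([249.0, 181.0], 0.7), ([233.0, 208.0], 0.65)] L [([223.6, 183.7], 0.8), ([235.9, 214.1], 0.72)]
standard_foot B [([225.0, 180.0], 0.73), ([237.0, 204.0], 0.72), ([252.0, 181.0], 0.64), ([452.0, 217.0], 0.25)] L [([229.5, 199.6], 0.72), ([251.9, 200.0], 0.66), ([243.2, 22
[... 1303 characters left out ...]
L [([197.3, 188.9], 0.63), ([340.2, 211.1], 0.25)]
short_a B [([369.0, 196.0], 0.63), ([347.0, 209.0], 0.43)] L [([343.6, 210.2], 0.52), ([364.8, 196.7], 0.42)]
jar B [([286.0, 226.0], 0.72)] L [([287.1, 228.2], 0.7), ([198.1, 184.3], 0.48)]
tray B [] L [([454.8, 228.6], 0.59)]
wrist {'color': 0, 'camera_matrix': [[316.1813, 0.0, 317.0537], [0.0, 316.1813, 197.9643], [0.0, 0.0, 1.0]], 'tool_from_camera': [[0.0004, 0.9603, 0.2789, 0.071], [1.0, -0.0007, 0.0009, 0.0002], [0.001, 0.2789, -0.9603, 0.0308], [0.0, 0.0, 0.0, 1.0]], 'shot': 3}
standard_mid B [] L []
standard_foot B [] L []
rack B [] L []
reader B [] L []
slot B  L []
flap_edge B [] L []
short_a B [] L []
jar B [] L []
tray B [] L []
```

View pics/scene0.png

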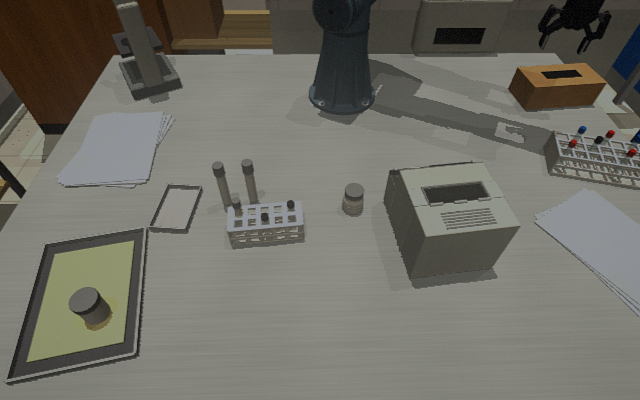

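View pics/top0.png

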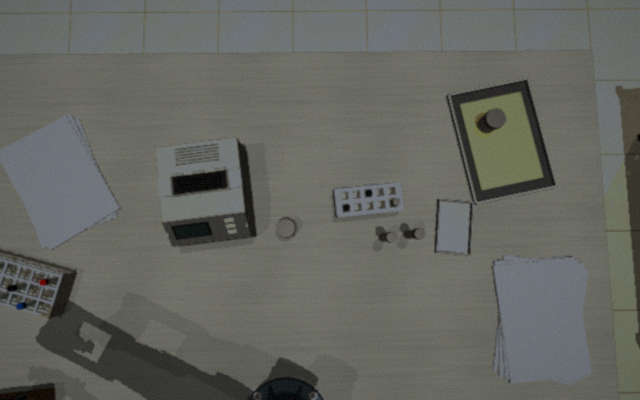

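```bash
python3 - <<'E'
import cv2
a=cv2.imread("pics/scene0.png")[150:260,190:330];b=cv2.imread("pics/top0.png")[165:265,320:440]
cv2.imwrite("pics/c0.png",cv2.resize(a,None,fx=5,fy=5,interpolation=2));cv2.imwrite("pics/c1.png",cv2.resize(b,None,fx=5,fy=5,interpolation=2))
E
```

```text
(no output)
```

View pics/c0.png

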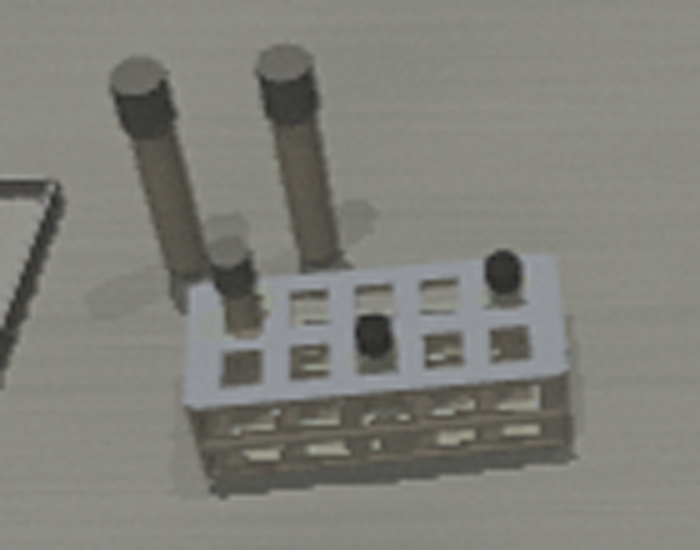

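View pics/c1.png

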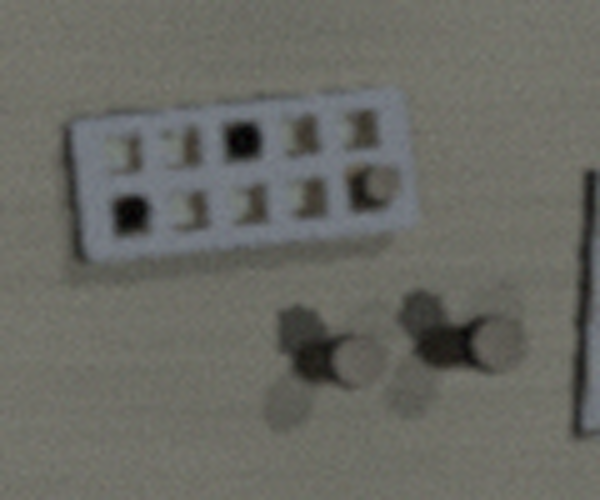

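```bash
python3 - <<'E'
import cv2
a=cv2.imread("pics/scene0.png")[150:285,375:525];b=cv2.imread("pics/top0.png")[125:255,145:265]
cv2.imwrite("pics/c2.png",cv2.resize(a,None,fx=4,fy=4,interpolation=2));cv2.imwrite("pics/c3.png",cv2.resize(b,None,fx=4,fy=4,interpolation=2))
E
```

```text
(no output)
```

View pics/c2.png

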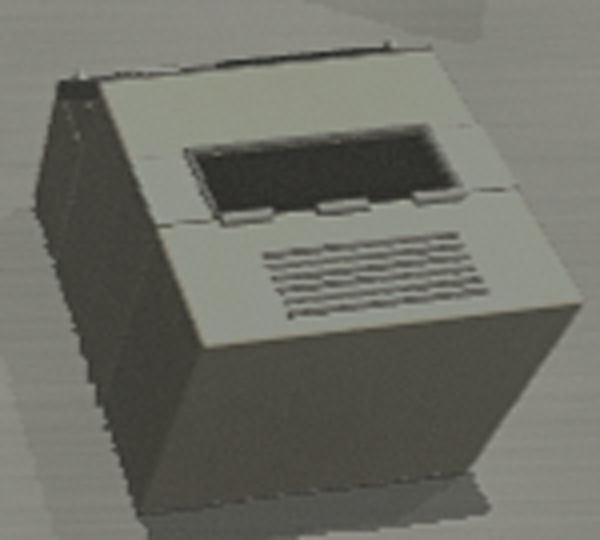

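View pics/c3.png

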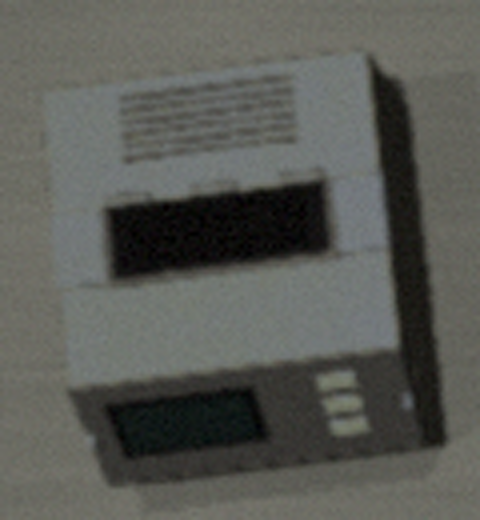

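View pics/wrist0.png

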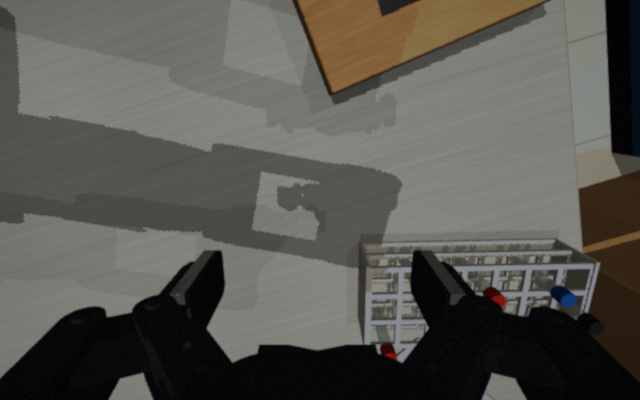

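```bash
cat >> h.py <<'E'
from scipy.optimize import least_squares
def proj(p,V,P):
    P=np.atleast_2d(P);c=P@V[:3,:3].T+V[:3,3];K=p["camera_matrix"]
    return np.c_[K[0,0]*c[:,0]/-c[:,2]+K[0,2],K[1,1]*-c[:,1]/-c[:,2]+K[1,2]]
def tool_T(o):
    from scipy.spatial.transform import Rotation as R
    T=np.eye(4);q=o["eef_rot"];T[:3,:3]=R.from_quat([q[1],q[2],q[3],q[0]]).as_matrix();T[:3,3]=o["eef_pos"];return T
def wview(o,p): return np.linalg.inv(tool_T(o)@np.asarray(p["tool_from_camera"]))
def fit(obs,x0):
    # obs: list of (p,V,local Nx3,uv Nx2); params x,y,yaw
    def W(q,L):
        c,s=np.cos(q[2]),np.sin(q[2]);return np.c_[q[0]+c*L[:,0]-s*L[:,1],q[1]+s*L[:,0]+c*L[:,1],L[:,2]]
    f=lambda q:np.concatenate([(proj(p,V,W(q,L))-uv).ravel() for p,V,L,uv in obs])
    r=least_squares(f,x0,loss="soft_l1");return r.x,f(r.x)
def ray(p,V,uv,z):
    K=p["camera_matrix"];d=np.array([(uv[0]-K[0,2])/K[0,0],-(uv[1]-K[1,2])/K[1,1],-1.]);Rt=V[:3,:3].T
    C=-Rt@V[:3,3];D=Rt@d;return C+D*(z-C[2])/D[2]
E
python3 - <<'E'
from h import *
S=cams.camera("scene");T=cams.camera("top")
a=np.array
rL=a([[34,84,59],[34,-84,59],[-34,-84,59],[-34,84,59]])/1e3
rT=a([[70,123],[400,90],[415,225],[88,262]])/5+[320,165]
# scene: up = -x, right=+y
rS=a([[185,405],[190,292],[553,256],[568,373]])/5+[190,150]
rLs=a([[34,-84,59],[-34,-84,59],[-34,84,59],[34,84,59]])/1e3
for ob in ([(T,T["view"],rL,rT)],[(S,S["view"],rLs,rS)],[(T,T["view"],rL,rT),(S,S["view"],rLs,rS)]):
    q,e=fit(ob,[.6,-.1,.1]);print("rack",q.round(4),e.round(1))
c,s=np.cos(q[2]),np.sin(q[2]);print("std from rack",q[0]+c*-.015+s*.06,q[1]+s*-.015-c*.06)
print("cap rays",ray(T,T["view"],(396,201.6),.104),ray(S,S["view"],(236.8,200),.104))
sL=a([[25,62,165],[25,-62,165],[-17,-62,165],[-17,62,165]])/1e3
sT=a([[107,207],[328,180],[330,247],[113,278]])/4+[145,125]
sLs=a([[-17,-62,165],[-17,62,165],[25,62,165],[25,-62,165]])/1e3
sS=a([[185,150],[430,125],[460,188],[215,218]])/4+[375,150]
for ob in ([(T,T["view"],sL,sT)],[(S,S["view"],sLs,sS)],[(T,T["view"],sL,sT),(S,S["view"],sLs,sS)]):
    q,e=fit(ob,[.6,.3,.1]);print("slot",q.round(4),e.round(1))
print(ctrl.get_obs()["time_s"], ray(T,T["view"],(286,227),.066))
E
```

```text
rack [ 0.5549 -0.2145  0.0981] [ 0.1  0.6  0.   0.1  0.4 -0.2 -0.5 -0.5]
rack [ 0.5619 -0.2128  0.0985] [ 0.2  0.6  0.1 -0.6 -0.1  0.2 -0.2 -0.2]
rack [ 0.5576 -0.2138  0.0968] [-0.2 -0.6 -0.3 -0.9  0.1 -1.2 -0.9 -1.6 -0.  -1.  -0.  -2.1 -0.4 -1.2
 -0.7 -1.6]
std from rack 0.5485063277904662 -0.27493543699717743
cap rays [ 0.54637607 -0.27444928  0.104     ] [ 0.55160752 -0.27115934  0.104     ]
slot [0.5859 0.1833 0.1202] [ 0.1 -0.3 -1.1 -0.5  0.3  0.9  0.4  0.1]
slot [0.5874 0.1857 0.1078] [ 1.9  0.1 -2.   0.9 -1.   0.3  0.9 -1.3]
slot [0.5867 0.1841 0.1183] [-0.2 -0.7 -1.4 -0.7  0.   0.6  0.  -0.3  1.   0.1 -3.1  0.4 -1.9 -0.3
  0.3 -1.4]
2.8 [ 0.48847511 -0.00639559  0.066     ]
```

The rack's tube fits: three grey-capped tubes show in the scene view, at (222,179), (249,181) and (236,203). The first two stand on the bench and are larger. The third is in the rack, at its -x/-y corner hole, and is the smallest, so it is the one meant. The crop c0 confirms this. I'll look at the reader with the wrist camera first.

```bash
python3 -m handwheel '[{"offset":[-0.045,-0.018,0],"spin":-2,"grip":1},{"offset":[-0.09,-0.036,0],"spin":-4,"grip":1},{"offset":[-0.135,-0.055,-0.004],"spin":-6,"grip":1},{"offset":[-0.18,-0.073,-0.006],"spin":-8,"grip":1},{"offset":[-0.225,-0.091,-0.008],"spin":-10,"grip":1},{"offset":[-0.27,-0.11,-0.01],"spin":-12,"grip":1},{"offset":[-0.315,-0.128,-0.012],"spin":-14,"grip":1},{"offset":[-0.36,-0.146,-0.014],"spin":-16,"grip":1},{"offset":[-0.405,-0.164,-0.016],"spin":-18,"grip":1},{"offset":[-0.45,-0.182,-0.016],"spin":-20,"grip":1},{"offset":[-0.495,-0.2,-0.016],"spin":-22,"grip":1},{"offset":[-0.54,-0.219,-0.016],"spin":-23.6,"grip":1},{"offset":[-0.54,-0.219,-0.016],"spin":-23.6,"grip":1},{"offset":[-0.54,-0.219,-0.016],"spin":-23.6,"grip":1}]'
python3 - <<'E'
from h import *
o=ctrl.get_obs();p=cams.camera("wrist");save(p,"w1.png");np.savez("w1.npz",V=wview(o,p),K=p["camera_matrix"])
print(o["time_s"],o["eef_pos"],o["eef_rot"],o["wrist_force"])
V=wview(o,p);c,s=np.cos(.1183),np.sin(.1183)
print([proj(p,V,[.5867+c*x-s*y,.1841+s*x+c*y,.165]).round(0).tolist() for x,y in [(25,62),(25,-62),(-17,-62),(-17,62)] for x,y in [(x/1e3,y/1e3)]])
E
```

```text
time_s: 4.55
eef_pos: [0.6195, 0.1851, 0.4203]
eef_rot: [-0.001, -0.059, 0.998, 0.0]
wrist_force: [0.4, 0.5, 0.5]
opening: 0.999
4.55 [0.61951141 0.1850572  0.42030072] [-5.26902531e-04 -5.91853788e-02  9.98246855e-01  1.69846089e-04] [0.44701958 0.46565073 0.48767271]
[[[405.0, 196.0]], [[237.0, 196.0]], [[233.0, 138.0]], [[410.0, 138.0]]]
```

View pics/w1.png

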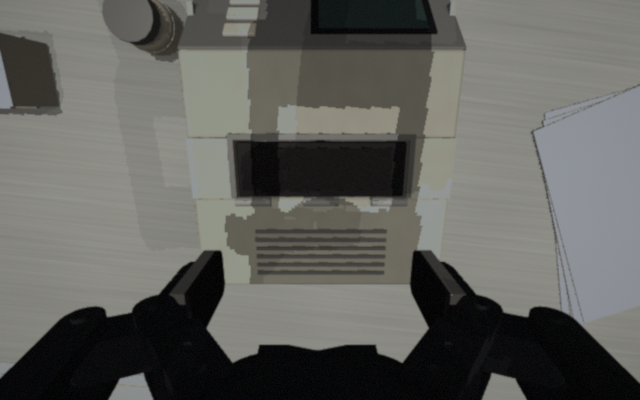

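```bash
python3 - <<'E'
import cv2
a=cv2.imread("pics/w1.png")[120:215,220:420]
cv2.imwrite("pics/w1c.png",cv2.resize(a,None,fx=4,fy=4,interpolation=2))
E
```

```text
(no output)
```

View pics/w1c.png

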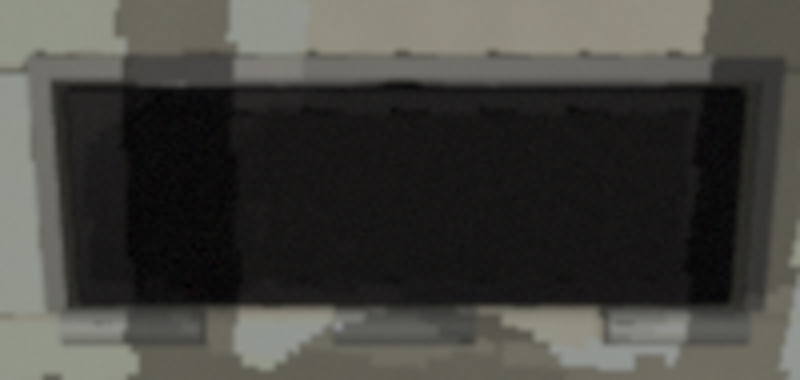

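```bash
python3 - <<'E'
from h import *
d=np.load("w1.npz");p=dict(camera_matrix=d["K"]);a=np.array
L=a([[-15,-60.5,165],[-15,60.5,165],[25,60.5,165],[25,-60.5,165]])/1e3
uv=a([[233,141.3],[407,141.3],[405,196.3],[237,196.3]])
q,e=fit([(p,d["V"],L,uv)],[.5867,.1841,.1183]);print(q,e.round(1))
T=tool_T(ctrl.get_obs());t=T[:3,:3]
for tgt in ([.53+.05,-.27,.42],): print(t.T@(a(tgt)-T[:3,3]))
E
```

```text
[0.58701708 0.18355393 0.11937454] [ 1.2  0.1 -0.7  0.  -2.9 -0.2  1.2 -0.2]
[ 9.31642521e-02 -4.47694770e-01  3.99429718e-04]
```

```bash
python3 -m handwheel '[{"offset":[0.01,-0.045,0],"spin":0,"grip":1},{"offset":[0.02,-0.09,0],"spin":0,"grip":1},{"offset":[0.03,-0.14,0],"spin":0,"grip":1},{"offset":[0.04,-0.19,0],"spin":0,"grip":1},{"offset":[0.05,-0.24,0.005],"spin":0,"grip":1},{"offset":[0.06,-0.29,0.01],"spin":0,"grip":1},{"offset":[0.07,-0.34,0.02],"spin":0,"grip":1},{"offset":[0.08,-0.39,0.03],"spin":0,"grip":1},{"offset":[0.09,-0.43,0.04],"spin":0,"grip":1},{"offset":[0.093,-0.448,0.04],"spin":0,"grip":1},{"offset":[0.093,-0.448,0.04],"spin":0,"grip":1},{"offset":[0.093,-0.448,0.04],"spin":0,"grip":1}]'
python3 - <<'E'
from h import *
o=ctrl.get_obs();p=cams.camera("wrist");save(p,"w2.png");V=wview(o,p);np.savez("w2.npz",V=V,K=p["camera_matrix"])
print(o["time_s"],o["eef_pos"],o["eef_rot"])
print("expected cap top",proj(p,V,[.548,-.274,.104]))
for d in landmark_of(p,"standard_mid"): print(d)
E
```

```text
time_s: 6.1
eef_pos: [0.5811, -0.2691, 0.3813]
eef_rot: [0.0, -0.06, 0.998, 0.0]
wrist_force: [0.1, -0.2, 0.6]
opening: 0.997
6.1 [ 0.58114317 -0.26909469  0.38132123] [ 3.51085409e-04 -6.03625104e-02  9.98176455e-01  9.14271466e-05]
expected cap top [[315.89667976 155.80296544]]
{'uv': [353.4, 47.6], 'confidence': 0.98}
{'uv': [268.3, 47.0], 'confidence': 0.7}
```

View pics/w2.png

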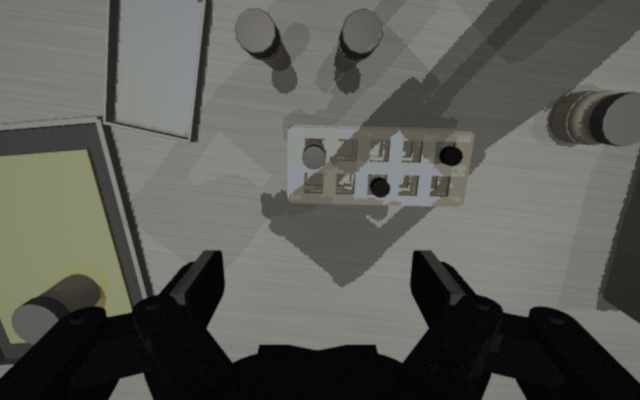

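```bash
python3 - <<'E'
import cv2
a=cv2.imread("pics/w2.png")[115:215,275:485]
cv2.imwrite("pics/w2c.png",cv2.resize(a,None,fx=3.8,fy=3.8,interpolation=2))
a=cv2.imread("pics/w2.png")[130:200,285:345]
cv2.imwrite("pics/w2d.png",cv2.resize(a,None,fx=8,fy=8,interpolation=2))
E
```

```text
(no output)
```

View pics/w2c.png

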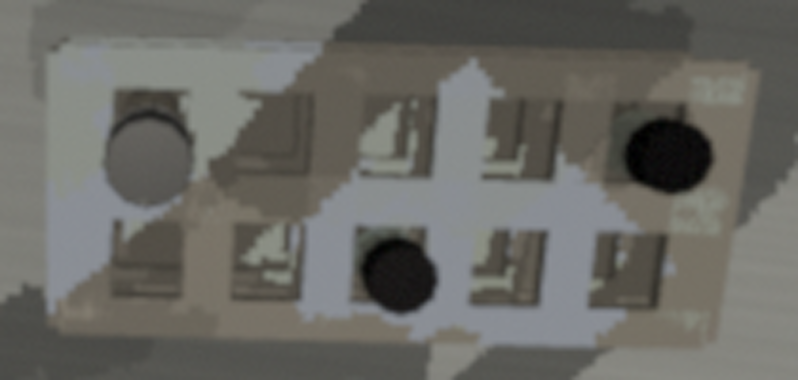

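View pics/w2d.png

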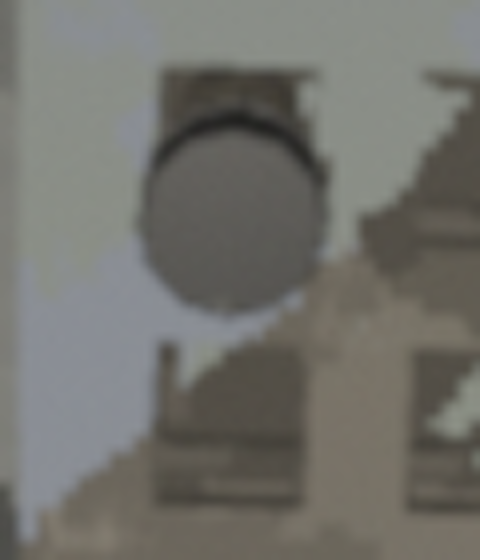

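```bash
python3 - <<'E'
from h import *
d=np.load("w2.npz");p=dict(camera_matrix=d["K"]);a=np.array
L=a([[-34,-84,59],[-34,84,59],[34,84,59],[34,-84,59]])/1e3
uv=a([[288.2,127.6],[475,131.3],[461.8,205.8],[289.5,202.6]])
q,e=fit([(p,d["V"],L,uv)],[.5567,-.21,.1]);print(q,e.round(1))
c,s=np.cos(q[2]),np.sin(q[2]);print("from rack",q[0]+c*-.015+s*.06,q[1]+s*-.015-c*.06)
r=ray(p,d["V"],(314.2,157.8),.104);print(r)
T=tool_T(ctrl.get_obs());t=T[:3,:3]
print(t.round(4),[ (t.T@(a([r[0],r[1],z])-T[:3,3])).round(4) for z in (.30,.2567)])
E
```

```text
[ 0.55878706 -0.21379164  0.09980972] [ 0.4  1.  -0.8  1.4  1.1 -1.5 -0.6 -1.9]
from rack 0.5498403601868224 -0.274987688437841
[ 0.54971721 -0.27513078  0.104     ]
[[-9.927e-01 -1.209e-01  6.000e-04]
 [-1.209e-01  9.927e-01 -0.000e+00]
 [-6.000e-04 -1.000e-04 -1.000e+00]] [array([ 0.032 , -0.0022,  0.0812]), array([ 0.032 , -0.0021,  0.1245])]
```

```bash
python3 -m handwheel '[{"offset":[0.016,-0.001,0.02],"spin":0,"grip":1},{"offset":[0.032,-0.002,0.045],"spin":0,"grip":1},{"offset":[0.032,-0.002,0.07],"spin":0,"grip":1},{"offset":[0.032,-0.002,0.095],"spin":0,"grip":1},{"offset":[0.032,-0.002,0.115],"spin":0,"grip":1},{"offset":[0.032,-0.002,0.1245],"spin":0,"grip":1},{"offset":[0.032,-0.002,0.1245],"spin":0,"grip":1},{"offset":[0.032,-0.002,0.1245],"spin":0,"grip":0.5},{"offset":[0.032,-0.002,0.1245],"spin":0,"grip":0.3},{"offset":[0.032,-0.002,0.1245],"spin":0,"grip":0},{"offset":[0.032,-0.002,0.1245],"spin":0,"grip":0},{"offset":[0.032,-0.002,0.1245],"spin":0,"grip":0},{"offset":[0.032,-0.002,0.1245],"spin":0,"grip":0},{"offset":[0.032,-0.002,0.1245],"spin":0,"grip":0}]'
python3 - <<'E'
from h import *
o=ctrl.get_obs();p=cams.camera("wrist");save(p,"w3.png")
q=cams.camera("scene");save(q,"s3.png",(190,130,330,240),5)
print(o["time_s"],o["eef_pos"],o["wrist_force"],o["opening"])
E
```

```text
time_s: 7.95
eef_pos: [0.5493, -0.2769, 0.2566]
eef_rot: [0.0, -0.059, 0.998, -0.0]
wrist_force: [-0.6, 0.1, 3.8]
opening: 0.202
7.95 [ 0.54927373 -0.27685297  0.2566173 ] [-0.62904451  0.1128943   3.82129798] 0.20227259725343835
```

View pics/w3.png

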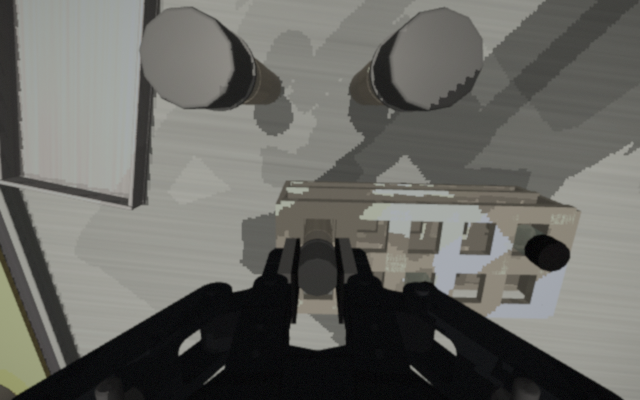

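View pics/s3.png

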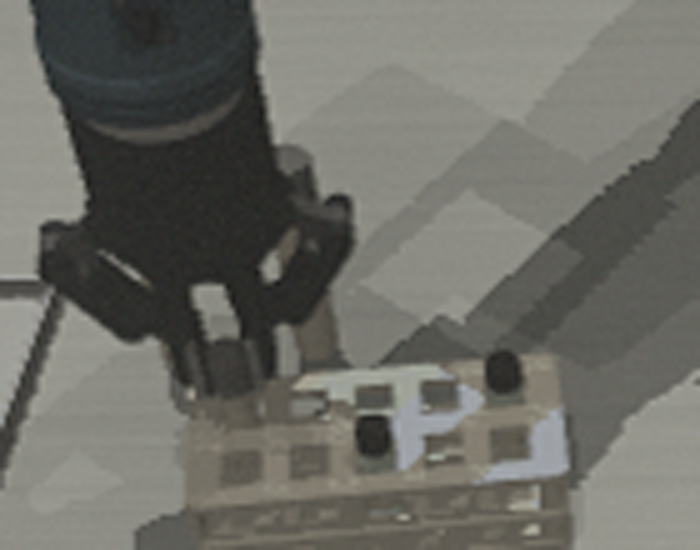

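```bash
python3 -m handwheel '[{"offset":[0,0,-0.01],"spin":0,"grip":0},{"offset":[0,0,-0.03],"spin":0,"grip":0},{"offset":[0,0,-0.06],"spin":0,"grip":0},{"offset":[0,0,-0.1],"spin":0,"grip":0},{"offset":[0,0,-0.14],"spin":0,"grip":0},{"offset":[0,0,-0.18],"spin":0,"grip":0},{"offset":[0,0,-0.2],"spin":0,"grip":0},{"offset":[0,0,-0.2],"spin":0,"grip":0},{"offset":[0,0,-0.2],"spin":0,"grip":0}]'
python3 - <<'E'
from h import *
o=ctrl.get_obs();p=cams.camera("wrist");save(p,"w4.png",(220,180,420,330),4);T=tool_T(o);np.savez("w4.npz",V=wview(o,p),K=p["camera_matrix"],T=T)
q=cams.camera("scene");save(q,"s4.png",(160,60,360,240),4)
print(o["time_s"],o["eef_pos"],o["eef_rot"],o["wrist_force"],o["opening"])
t=T[:3,:3];print(t.round(4),t.T@(np.array([.587,.1837,.46])-T[:3,3]))
print(proj(q,q["view"],T[:3,3]-[0,0,.1527]),proj(q,q["view"],T[:3,3]-[0,0,.2527]))
E
```

```text
time_s: 9.18
eef_pos: [0.5488, -0.2764, 0.4542]
eef_rot: [-0.001, -0.059, 0.998, 0.001]
wrist_force: [-0.1, 0.6, -0.6]
opening: 0.197
9.175 [ 0.54878798 -0.27642325  0.45423923] [-0.00115604 -0.05948007  0.99822829  0.00103312] [-0.10868252  0.61292145 -0.5702478 ] 0.1967125333690672
[[-0.9929 -0.1187 -0.0024]
 [-0.1188  0.9929  0.0019]
 [ 0.0022  0.0022 -1.    ]] [-0.0925694   0.45234166 -0.00496787]
[[217.26814964 127.86959631]] [[226.86298469 167.40451124]]
```

View pics/w4.png

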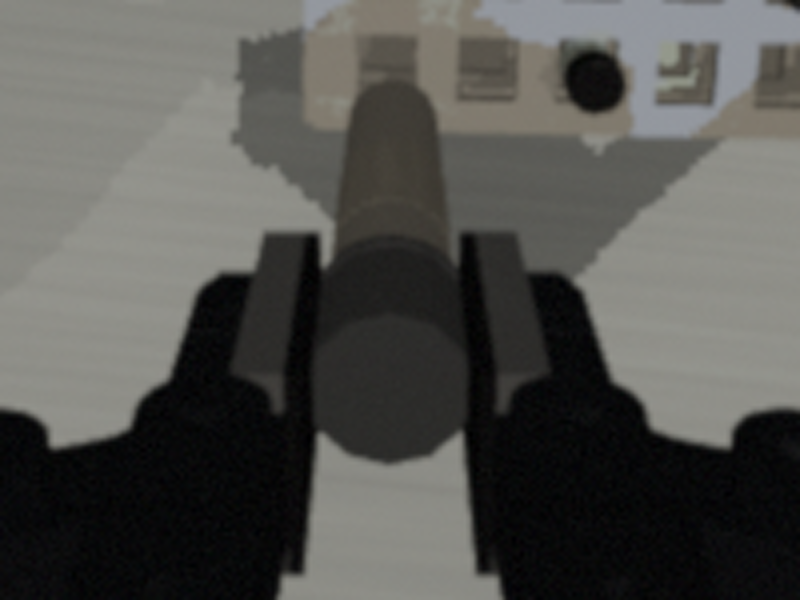

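View pics/s4.png

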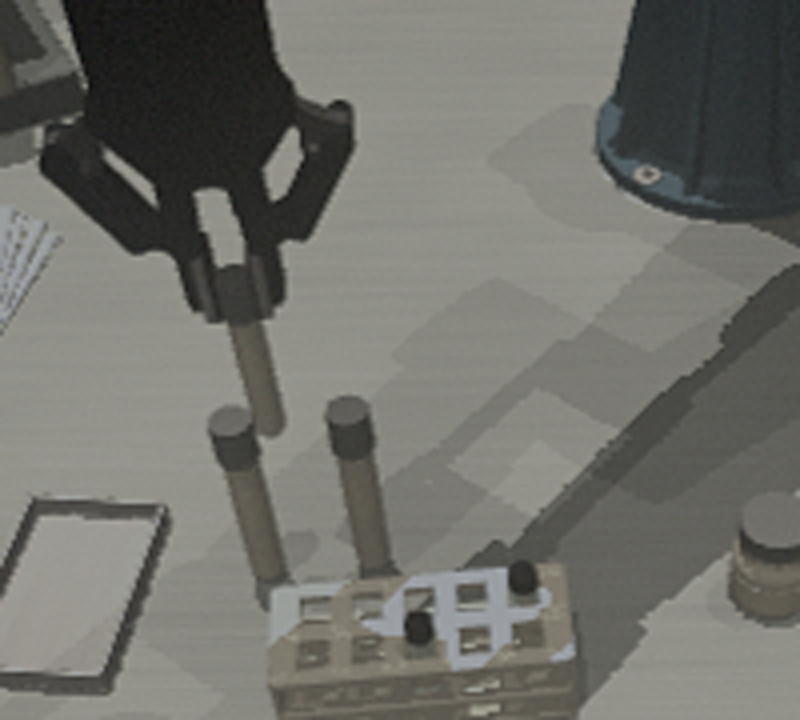

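```bash
python3 - <<'E'
from h import *
d=np.load("w4.npz");p=dict(camera_matrix=d["K"]);T=d["T"];V=d["V"]
def P(x,y,z): return proj(p,V,T[:3,:3]@[x,y,z]+T[:3,3]).round(1)[0]
for x in (-.002,0,.002): print(x,P(x,0,.1527),P(x,-.0095,.1527),P(x,.0095,.1527),P(x-.0095,0,.1527),P(x+.0095,0,.1527),"foot",P(x,0,.2447),P(x+.008,0,.2447),P(x+.0057,0,.2504), P(x+.0095,0,.1747))
E
```

```text
-0.002 [316.8 280.9] [294.9 280.8] [338.6 280.9] [316.8 299.9] [316.8 261.1] foot [317.  212.5] [317.  201.8] [317.  202.6] [316.9 240.1]
0 [316.8 276.8] [294.8 276.7] [338.7 276.8] [316.8 295.9] [316.8 256.8] foot [317.  209.9] [317.  199.1] [317.  199.9] [316.9 236.3]
0.002 [316.8 272.6] [294.7 272.6] [338.8 272.6] [316.8 292. ] [316.8 252.5] foot [317.  207.2] [317.  196.4] [317.  197.3] [316.9 232.6]
```

```bash
python3 -m handwheel '[{"offset":[-0.006,0.03,-0.005],"spin":0,"grip":0},{"offset":[-0.015,0.075,-0.005],"spin":0,"grip":0},{"offset":[-0.025,0.12,-0.005],"spin":0,"grip":0},{"offset":[-0.034,0.165,-0.005],"spin":0,"grip":0},{"offset":[-0.043,0.21,-0.005],"spin":0,"grip":0},{"offset":[-0.053,0.26,-0.005],"spin":0,"grip":0},{"offset":[-0.063,0.31,-0.005],"spin":0,"grip":0},{"offset":[-0.073,0.355,-0.005],"spin":0,"grip":0},{"offset":[-0.082,0.4,-0.005],"spin":0,"grip":0},{"offset":[-0.089,0.435,-0.005],"spin":0,"grip":0},{"offset":[-0.0925,0.452,-0.005],"spin":0,"grip":0},{"offset":[-0.0925,0.452,-0.005],"spin":0,"grip":0},{"offset":[-0.0925,0.452,-0.005],"spin":0,"grip":0},{"offset":[-0.0925,0.452,-0.005],"spin":0,"grip":0}]'
python3 - <<'E'
from h import *
E=[]
for i in range(3):
    o=ctrl.get_obs();p=cams.camera("wrist");E.append(o["eef_pos"])
save(p,"w5.png");T=tool_T(o);np.savez("w5.npz",V=wview(o,p),K=p["camera_matrix"],T=T)
q=cams.camera("top");save(q,"t5.png",(140,110,280,260),4)
print(o["time_s"],E,o["eef_rot"],o["wrist_force"],o["opening"])
V=wview(o,p);c,s=np.cos(.1193),np.sin(.1193)
print([proj(p,V,[.587+c*x-s*y,.1837+s*x+c*y,.165]).round(1).tolist() for x,y in [(25,60.5),(25,-60.5),(-15,-60.5),(-15,60.5)] for x,y in [(x/1e3,y/1e3)]])
t=T[:3,:3];print(t.round(4),t.T@(np.array([.587,.1837,.46])-np.mean(E,0)))
E
```

```text
time_s: 11.02
eef_pos: [0.5874, 0.1818, 0.4612]
eef_rot: [-0.0, -0.059, 0.998, -0.0]
wrist_force: [-0.8, 0.1, -0.9]
opening: 0.2
11.125 [array([0.58744148, 0.18179595, 0.46117234]), array([0.58743912, 0.18192142, 0.46127217]), array([0.58740763, 0.18205914, 0.46129218])] [ 6.16261019e-05 -5.87412620e-02  9.98273236e-01 -8.32917733e-05] [ 1.40217072 -0.11884488 -0.00162918] 0.20221264740956713
[[[387.0, 218.0]], [[251.2, 218.1]], [[248.4, 174.0]], [[389.8, 173.9]]]
[[-9.931e-01 -1.173e-01  1.000e-04]
 [-1.173e-01  9.931e-01 -2.000e-04]
 [-1.000e-04 -2.000e-04 -1.000e+00]] [0.00021847 0.00181283 0.00124523]
```

View pics/w5.png

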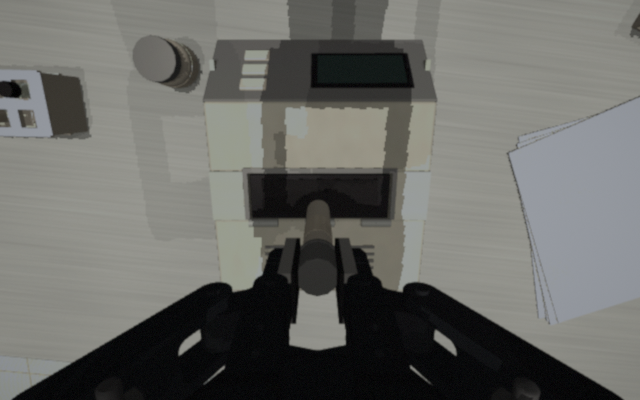

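View pics/t5.png

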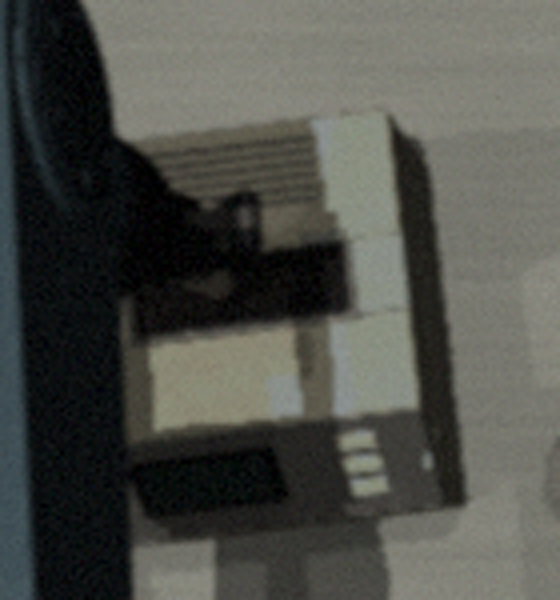

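```bash
python3 -m handwheel '[{"offset":[0,0.0018,0.01],"spin":0,"grip":0},{"offset":[0,0.0018,0.025],"spin":0,"grip":0},{"offset":[0,0.0018,0.035],"spin":0,"grip":0},{"offset":[0,0.0018,0.045],"spin":0,"grip":0},{"offset":[0,0.0018,0.055],"spin":0,"grip":0},{"offset":[0,0.0018,0.065],"spin":0,"grip":0},{"offset":[0,0.0018,0.075],"spin":0,"grip":0},{"offset":[0,0.0018,0.085],"spin":0,"grip":0},{"offset":[0,0.0018,0.095],"spin":0,"grip":0},{"offset":[0,0.0018,0.1],"spin":0,"grip":0},{"offset":[0,0.0018,0.105],"spin":0,"grip":0},{"offset":[0,0.0018,0.105],"spin":0,"grip":0}]'
python3 - <<'E'
from h import *
E=[];F=[]
for i in range(3):
    o=ctrl.get_obs();p=cams.camera("wrist");E.append(o["eef_pos"]);F.append(o["wrist_force"])
save(p,"w6.png")
q=cams.camera("scene");save(q,"s6.png",(360,100,540,280),3.3)
print(o["time_s"],np.mean(E,0),F,o["opening"])
E
```

```text
time_s: 12.72
eef_pos: [0.5867, 0.1849, 0.3554]
eef_rot: [-0.001, -0.06, 0.998, -0.0]
wrist_force: [-3.0, -1.5, -1.9]
opening: 0.198
12.825 [0.58670392 0.18490466 0.35555711] [array([-2.98236193, -1.52960173, -1.91730168]), array([-3.39574807, -0.20456432, -1.23119343]), array([-3.03246384, -0.86172703, -2.4769837 ])] 0.19434147511216532
```

View pics/w6.png

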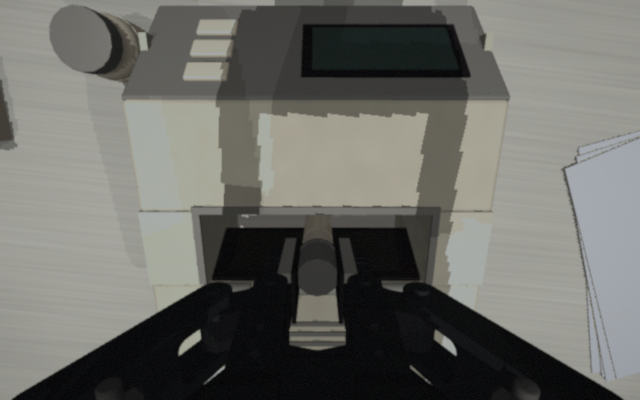

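View pics/s6.png

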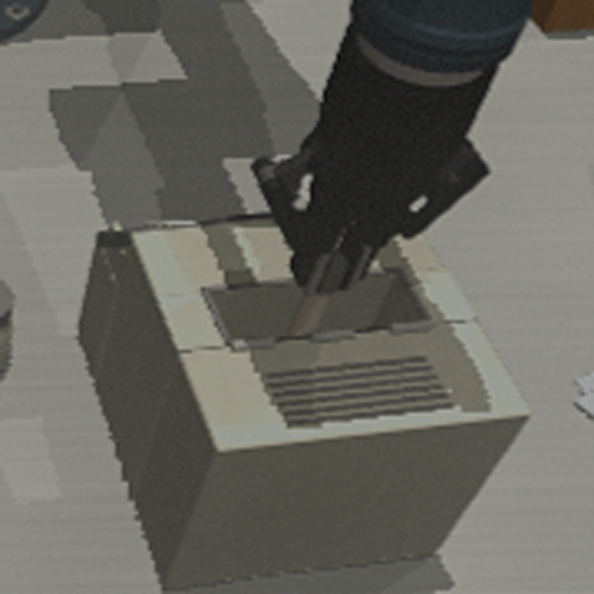

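```bash
python3 -m handwheel '[{"offset":[0,-0.0005,0.004],"spin":0,"grip":0},{"offset":[0,-0.0005,0.008],"spin":0,"grip":0},{"offset":[0,-0.0005,0.012],"spin":0,"grip":0},{"offset":[0,-0.0005,0.015],"spin":0,"grip":0},{"offset":[0,-0.0005,0.018],"spin":0,"grip":0},{"offset":[0,-0.0005,0.018],"spin":0,"grip":0}]'; python3 -c "
from h import *
for i in range(3):
    o=ctrl.get_obs();p=cams.camera('wrist');print(o['eef_pos'].round(4),o['wrist_force'].round(1),o['torque'].round(2))
save(p,'w7.png',(170,180,470,330),2.6)"
```

```text
time_s: 13.68
eef_pos: [0.5869, 0.1844, 0.3376]
eef_rot: [-0.001, -0.06, 0.998, -0.0]
wrist_force: [-2.2, 0.1, -0.6]
opening: 0.2
[0.5869 0.1844 0.3376] [-2.2  0.1 -0.6] [-0.06  0.46  0.02]
[0.5869 0.1844 0.3378] [-2.9 -0.8 -0.5] [-0.05  0.53 -0.05]
[0.5869 0.1844 0.3378] [-2.1  0.2 -1.9] [-0.1   0.53  0.06]
```

View pics/w7.png

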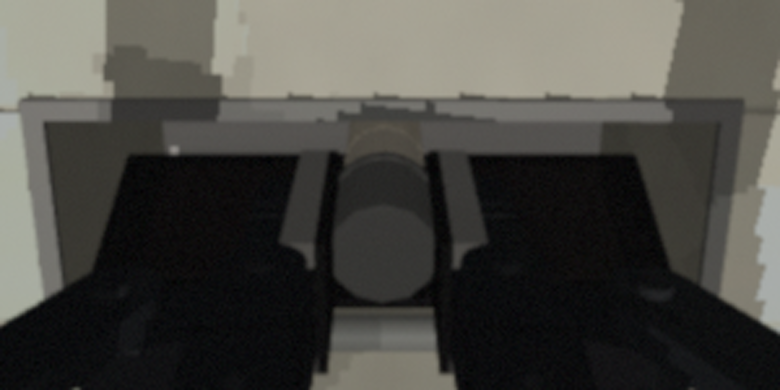

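```bash
python3 -m handwheel '[{"offset":[0,0,0.003],"spin":0,"grip":0},{"offset":[0,0,0.006],"spin":0,"grip":0},{"offset":[0,0,0.009],"spin":0,"grip":0},{"offset":[0,0,0.012],"spin":0,"grip":0}]';  python3 -m handwheel '[{"offset":[0,0,0.003],"spin":0,"grip":0},{"offset":[0,0,0.006],"spin":0,"grip":0},{"offset":[0,0,0.009],"spin":0,"grip":0},{"offset":[0,0,0.012],"spin":0,"grip":0}]'; python3 -c "
from h import *
for i in range(3):
    o=ctrl.get_obs();p=cams.camera('wrist');print(o['time_s'],o['eef_pos'].round(4),o['wrist_force'].round(1),o['torque'].round(2))
save(p,'w8.png');q=cams.camera('scene');save(q,'s8.png',(360,100,540,280),3.3)"
```

```text
time_s: 14.32
eef_pos: [0.5873, 0.1843, 0.3263]
eef_rot: [0.0, -0.059, 0.998, -0.0]
wrist_force: [-1.6, -1.2, 3.0]
opening: 0.2
time_s: 14.82
eef_pos: [0.5871, 0.1844, 0.314]
eef_rot: [-0.0, -0.06, 0.998, -0.0]
wrist_force: [-2.1, -1.2, 2.2]
opening: 0.195
14.825 [0.5871 0.1844 0.314 ] [-2.1 -1.2  2.2] [-0.2   0.27  0.01]
14.875 [0.5869 0.1844 0.3135] [-2.2 -1.3  0.6] [-0.27  0.31  0.02]
14.925 [0.5869 0.1844 0.3135] [-1.6 -1.3 -0.3] [-0.23  0.21 -0.  ]
```

View pics/w8.png

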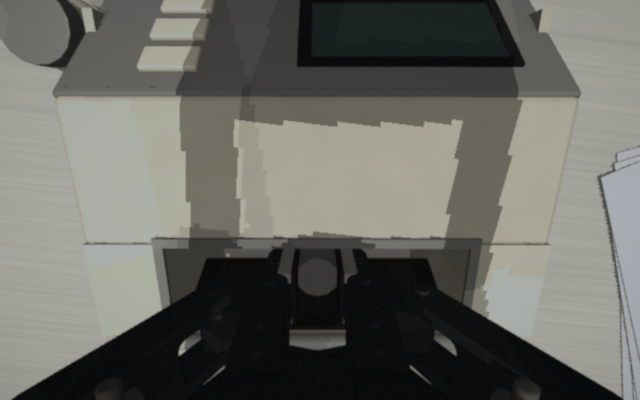

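View pics/s8.png

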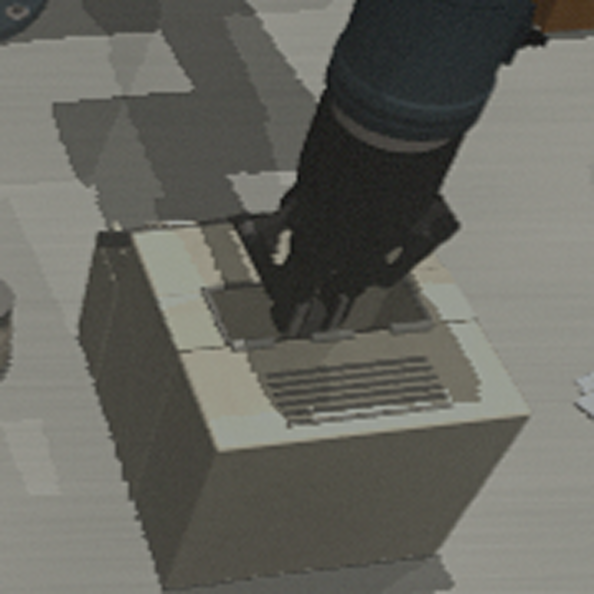

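```bash
python3 -m handwheel '[{"offset":[0,0,0.003],"spin":0,"grip":0},{"offset":[0,0,0.006],"spin":0,"grip":0},{"offset":[0,0,0.009],"spin":0,"grip":0},{"offset":[0,0,0.012],"spin":0,"grip":0},{"offset":[0,0,0.015],"spin":0,"grip":0}]';  python3 -m handwheel '[{"offset":[0,0,0.002],"spin":0,"grip":0},{"offset":[0,0,0.004],"spin":0,"grip":0},{"offset":[0,0,0.006],"spin":0,"grip":0},{"offset":[0,0,0.008],"spin":0,"grip":0},{"offset":[0,0,0.01],"spin":0,"grip":0}]'; python3 -c "
from h import *
for i in range(3):
    o=ctrl.get_obs();p=cams.camera('wrist');print(o['time_s'],o['eef_pos'].round(4),o['wrist_force'].round(1),o['torque'].round(2))
save(p,'w9.png');q=cams.camera('scene');save(q,'s9.png',(360,100,540,280),3.3)"
```

```text
time_s: 15.65
eef_pos: [0.5872, 0.1844, 0.2992]
eef_rot: [0.0, -0.06, 0.998, 0.0]
wrist_force: [-1.1, -1.1, 2.7]
opening: 0.192
time_s: 16.27
eef_pos: [0.587, 0.1844, 0.289]
eef_rot: [-0.0, -0.06, 0.998, 0.0]
wrist_force: [-2.6, -1.2, 3.2]
opening: 0.2
16.275 [0.587  0.1844 0.289 ] [-2.6 -1.2  3.2] [-0.17  0.26 -0.08]
16.325 [0.5869 0.1844 0.2887] [-0.7 -0.6  2.4] [-0.22  0.15 -0.03]
16.375 [0.587  0.1844 0.2887] [-0.9 -1.1  0.4] [-0.14  0.16 -0.02]
```

View pics/w9.png

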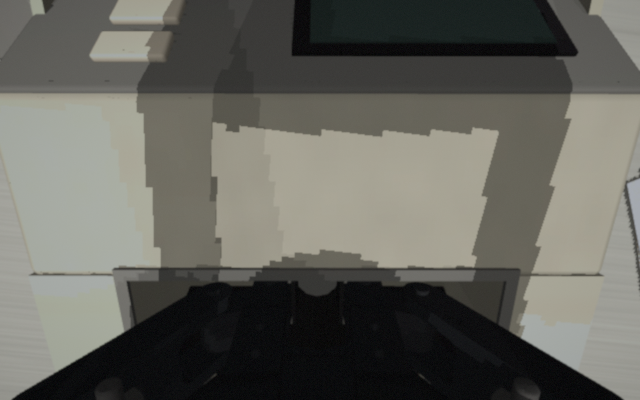

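View pics/s9.png

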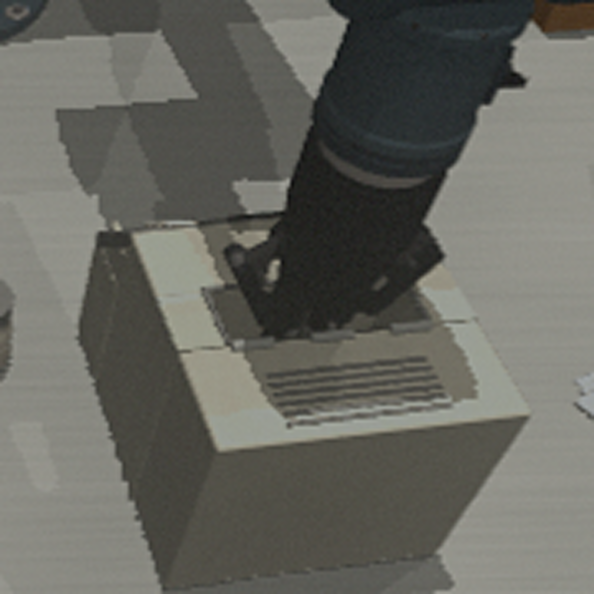

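```bash
python3 -m handwheel '[{"offset":[0,0,0.002],"spin":0,"grip":0},{"offset":[0,0,0.004],"spin":0,"grip":0},{"offset":[0,0,0.006],"spin":0,"grip":0},{"offset":[0,0,0.008],"spin":0,"grip":0}]';  for i in 1; do python3 -m handwheel '[{"offset":[0,0,0.0005],"spin":0,"grip":0},{"offset":[0,0,0.001],"spin":0,"grip":0}]'; done;  python3 -m handwheel '[{"offset":[0,0,0.0005],"spin":0,"grip":0},{"offset":[0,0,0.001],"spin":0,"grip":0}]'
```

```text
time_s: 16.98
eef_pos: [0.5871, 0.1844, 0.2811]
eef_rot: [0.0, -0.06, 0.998, 0.0]
wrist_force: [-2.3, -1.2, 2.9]
opening: 0.198
time_s: 17.23
eef_pos: [0.5871, 0.1844, 0.2802]
eef_rot: [-0.0, -0.059, 0.998, -0.0]
wrist_force: [-1.6, -1.2, 2.5]
opening: 0.194
time_s: 17.48
eef_pos: [0.5871, 0.1844, 0.2792]
eef_rot: [0.0, -0.06, 0.998, 0.0]
wrist_force: [-1.5, -0.8, 2.6]
opening: 0.198
```

Still only steady rub, about 3 N. I'll continue in small steps.

```bash
python3 -m handwheel '[{"offset":[0,0,0.0005],"spin":0,"grip":0},{"offset":[0,0,0.001],"spin":0,"grip":0}]'|grep -E "pos|force"
```

```text
eef_pos: [0.5871, 0.1844, 0.2782]
wrist_force: [-2.1, -1.1, 2.0]
```

```bash
python3 -m handwheel '[{"offset":[0,0,0.0005],"spin":0,"grip":0},{"offset":[0,0,0.001],"spin":0,"grip":0}]'|grep -E "pos|force"
```

```text
eef_pos: [0.5871, 0.1844, 0.2772]
wrist_force: [-1.5, -0.7, 3.1]
```

```bash
python3 -m handwheel '[{"offset":[0,0,0.0005],"spin":0,"grip":0}]'|grep -E "pos|force"
```

```text
eef_pos: [0.5871, 0.1844, 0.2767]
wrist_force: [-2.0, -1.0, 2.5]
```

```bash
python3 -m handwheel '[{"offset":[0,0,0.0005],"spin":0,"grip":0}]'|grep -E "pos|force"
```

```text
eef_pos: [0.5871, 0.1844, 0.2762]
wrist_force: [-1.0, -1.2, 3.0]
```

```bash
python3 -m handwheel '[{"offset":[0,0,0.0005],"spin":0,"grip":0}]'|grep -E "pos|force"
```

```text
eef_pos: [0.5871, 0.1844, 0.2757]
wrist_force: [-1.0, -1.3, 4.0]
```

```bash
python3 -m handwheel '[{"offset":[0,0,0.0004],"spin":0,"grip":0}]'|grep -E "pos|force"
```

```text
eef_pos: [0.5872, 0.1844, 0.2756]
wrist_force: [-2.0, -0.9, 5.9]
```

```bash
python3 -m handwheel '[{"offset":[0,0,0.0004],"spin":0,"grip":0}]'|grep -E "pos|force"
```

```text
eef_pos: [0.5873, 0.1844, 0.2755]
wrist_force: [-2.7, -0.6, 6.8]
```

```bash
python3 -m handwheel '[{"offset":[0,0,0.0004],"spin":0,"grip":0}]'|grep -E "pos|force"
```

```text
eef_pos: [0.5874, 0.1845, 0.2755]
wrist_force: [-3.3, -1.1, 8.4]
```

```bash
python3 -m handwheel '[{"offset":[0,0,0.0003],"spin":0,"grip":0}]'|grep -E "pos|force"
```

```text
eef_pos: [0.5875, 0.1845, 0.2754]
wrist_force: [-3.2, -0.9, 8.9]
```

```bash
python3 -m handwheel '[{"offset":[0,0,0.0005],"spin":0,"grip":0}]'|grep -E "pos|force"
```

```text
eef_pos: [0.5877, 0.1845, 0.2753]
wrist_force: [-4.1, -1.7, 11.5]
```

```bash
python3 -m handwheel '[{"offset":[0,0,0.0003],"spin":0,"grip":0}]'|grep -E "pos|force"
```

```text
eef_pos: [0.5878, 0.1845, 0.2753]
wrist_force: [-3.0, -1.4, 12.6]
```

```bash
python3 -m handwheel '[{"offset":[0,0,0.0003],"spin":0,"grip":0},{"offset":[0,0,0.0003],"spin":0,"grip":0}]'|grep -E "pos|force"
```

```text
eef_pos: [0.5879, 0.1846, 0.2753]
wrist_force: [-3.6, -1.1, 12.8]
```

```bash
python3 -m handwheel '[{"offset":[0,0,0],"spin":0,"grip":0},{"offset":[0,0,0],"spin":0,"grip":0},{"offset":[0,0,0],"spin":0,"grip":0},{"offset":[0,0,0],"spin":0,"grip":0},{"offset":[0,0,0],"spin":0,"grip":0},{"offset":[0,0,0],"spin":0,"grip":0}]'; python3 -c "
from h import *
for i in range(3):
    o=ctrl.get_obs();p=cams.camera('wrist');print(o['time_s'],o['eef_pos'].round(4),o['wrist_force'].round(1),o['torque'].round(2))
save(p,'w10.png');q=cams.camera('scene');save(q,'s10.png',(360,100,540,280),3.3)"
```

```text
time_s: 20.1
eef_pos: [0.5879, 0.1845, 0.2753]
eef_rot: [0.002, -0.06, 0.998, 0.0]
wrist_force: [-3.0, -0.7, 13.0]
opening: 0.197
20.1 [0.5879 0.1845 0.2753] [-3.  -0.7 13. ] [-0.2   0.69  0.03]
20.15 [0.5878 0.1845 0.2753] [-2.9 -1.  13.1] [-0.23  0.74 -0.02]
20.2 [0.5879 0.1846 0.2753] [-3.8 -1.  12.9] [-0.26  0.65 -0.03]
```

View pics/s10.png

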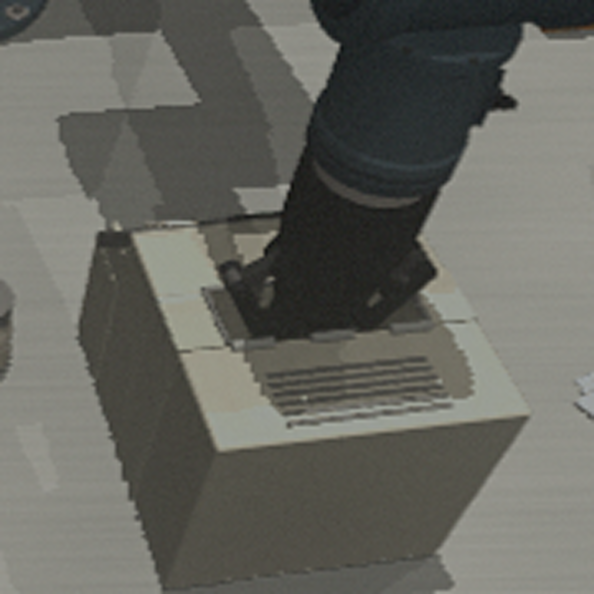

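View pics/w10.png

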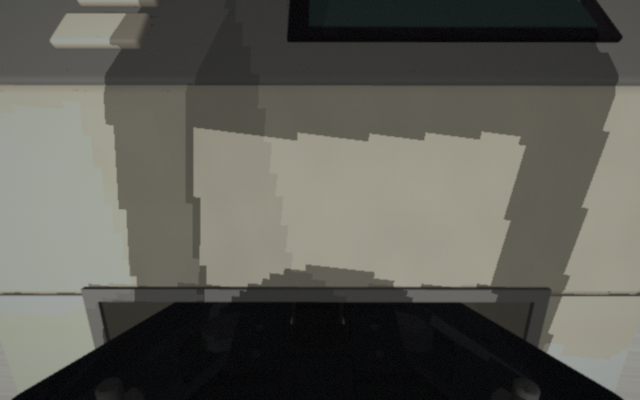

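```bash
python3 -m handwheel '[{"offset":[0,0,-0.001],"spin":0,"grip":0},{"offset":[0,0,-0.0024],"spin":0,"grip":0},{"offset":[0,0,-0.0024],"spin":0,"grip":0}]';python3 -m handwheel '[{"offset":[0,0,0],"spin":0,"grip":0.25},{"offset":[0,0,0],"spin":0,"grip":0.35},{"offset":[0,0,0],"spin":0,"grip":0.4},{"offset":[0,0,0],"spin":0,"grip":0.4},{"offset":[0,0,-0.005],"spin":0,"grip":0.4},{"offset":[0,0,-0.012],"spin":0,"grip":0.4},{"offset":[0,0,-0.019],"spin":0,"grip":0.4},{"offset":[0,0,-0.026],"spin":0,"grip":0.4},{"offset":[0,0,-0.030],"spin":0,"grip":0.4},{"offset":[0,0,-0.030],"spin":0,"grip":0.4}]'
python3 -c "
from h import *
for i in range(2):
    o=ctrl.get_obs();p=cams.camera('wrist');print(o['time_s'],o['eef_pos'].round(4),o['wrist_force'].round(1),o['torque'].round(2))
save(p,'w11.png')"
```

```text
time_s: 20.68
eef_pos: [0.5871, 0.1844, 0.2757]
eef_rot: [0.0, -0.059, 0.998, 0.0]
wrist_force: [-2.0, -0.9, 3.7]
opening: 0.196
time_s: 21.92
eef_pos: [0.5875, 0.1845, 0.3066]
eef_rot: [0.001, -0.06, 0.998, 0.0]
wrist_force: [-1.8, 0.3, 2.1]
opening: 0.401
21.925 [0.5875 0.1845 0.3066] [-1.8  0.3  2.1] [0.03 0.28 0.03]
21.975 [0.5876 0.1845 0.3065] [-1.1  0.   2.1] [-0.03  0.17 -0.03]
```

View pics/w11.png

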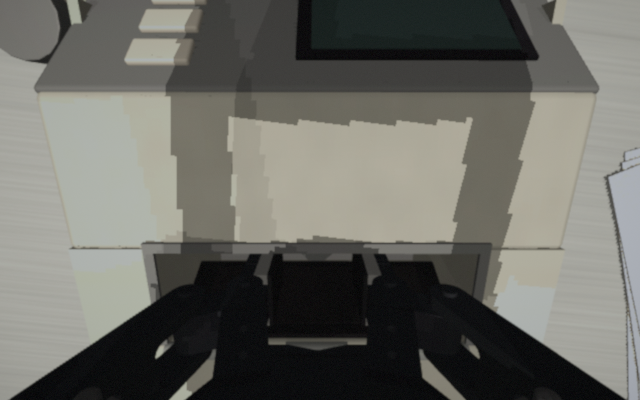

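```bash
python3 -m handwheel '[{"offset":[0,0,0],"spin":0,"grip":0.2},{"offset":[0,0,0],"spin":0,"grip":0},{"offset":[0,0,0],"spin":0,"grip":0},{"offset":[0,0,0],"spin":0,"grip":0},{"offset":[0,0,0],"spin":0,"grip":0}]'|grep -E "pos|force|open";python3 -m handwheel '[{"offset":[0,0,0.002],"spin":0,"grip":0},{"offset":[0,0,0.004],"spin":0,"grip":0},{"offset":[0,0,0.006],"spin":0,"grip":0},{"offset":[0,0,0.007],"spin":0,"grip":0}]'|grep -E "pos|force|open"
python3 -c "
from h import *
o=ctrl.get_obs();p=cams.camera('wrist');save(p,'w12.png',(170,200,470,330),2.6)"
```

```text
eef_pos: [0.587, 0.1844, 0.3053]
wrist_force: [-2.1, -0.3, -0.4]
opening: 0.001
eef_pos: [0.5871, 0.1844, 0.2983]
wrist_force: [-0.8, -0.5, 2.1]
opening: -0.003
```

View pics/w12.png

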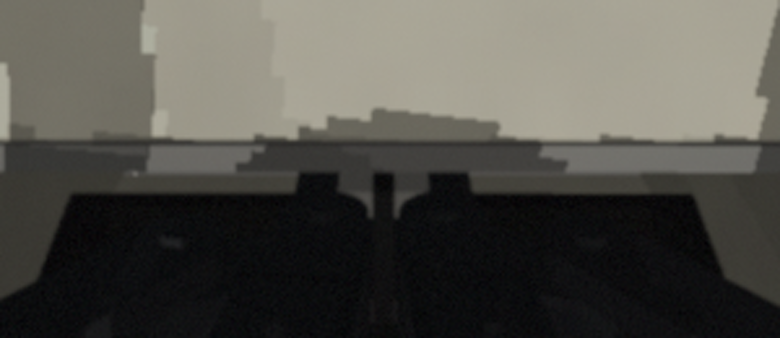

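Fingers are shut and the flap is held open beside them. I'll feel for the cap now, expecting it at TCP z of about 0.296.

```bash
python3 -m handwheel '[{"offset":[0,0,0.0005],"spin":0,"grip":0},{"offset":[0,0,0.001],"spin":0,"grip":0}]'|grep -E "pos|force"
```

```text
eef_pos: [0.5871, 0.1844, 0.2976]
wrist_force: [-1.5, -0.5, 2.4]
```

```bash
python3 -m handwheel '[{"offset":[0,0,0.0005],"spin":0,"grip":0}]'|grep -E "pos|force"
```

```text
eef_pos: [0.5871, 0.1844, 0.297]
wrist_force: [-2.0, -0.4, 1.8]
```

```bash
python3 -m handwheel '[{"offset":[0,0,0.0005],"spin":0,"grip":0}]'|grep -E "pos|force"
```

```text
eef_pos: [0.5871, 0.1844, 0.2965]
wrist_force: [-1.4, -0.9, 2.4]
```

```bash
python3 -m handwheel '[{"offset":[0,0,0.0005],"spin":0,"grip":0}]'|grep -E "pos|force"
```

```text
eef_pos: [0.5872, 0.1845, 0.2963]
wrist_force: [-1.2, -0.4, 4.9]
```

```bash
python3 -m handwheel '[{"offset":[0,0,0.0005],"spin":0,"grip":0}]'|grep -E "pos|force"
```

```text
eef_pos: [0.5874, 0.1845, 0.2962]
wrist_force: [-2.3, -0.7, 6.9]
```

```bash
python3 -m handwheel '[{"offset":[0,0,0.0005],"spin":0,"grip":0}]'|grep -E "pos|force"
```

```text
eef_pos: [0.5875, 0.1845, 0.2961]
wrist_force: [-1.7, -0.6, 7.9]
```

```bash
python3 -m handwheel '[{"offset":[0,0,0.0005],"spin":0,"grip":0}]'|grep -E "pos|force"
```

```text
eef_pos: [0.5877, 0.1845, 0.296]
wrist_force: [-1.9, -0.7, 9.6]
```

```bash
python3 -m handwheel '[{"offset":[0,0,0.0004],"spin":0,"grip":0},{"offset":[0,0,0.0004],"spin":0,"grip":0},{"offset":[0,0,0.0004],"spin":0,"grip":0},{"offset":[0,0,0.0004],"spin":0,"grip":0},{"offset":[0,0,0.0004],"spin":0,"grip":0},{"offset":[0,0,0.0004],"spin":0,"grip":0}]'|grep -E "time|pos|force"
```

```text
time_s: 24.95
eef_pos: [0.5878, 0.1845, 0.296]
wrist_force: [-3.6, -0.3, 10.5]
```

```bash
python3 -m handwheel '[{"offset":[0,0,0.0003],"spin":0,"grip":0},{"offset":[0,0,0.0004],"spin":0,"grip":0},{"offset":[0,0,0.0004],"spin":0,"grip":0},{"offset":[0,0,0.0004],"spin":0,"grip":0},{"offset":[0,0,0.0004],"spin":0,"grip":0},{"offset":[0,0,0.0004],"spin":0,"grip":0}]'|grep -E "time|pos|force"; python3 -m handwheel '[{"offset":[0,0,-0.002],"spin":0,"grip":0},{"offset":[0,0,-0.006],"spin":0,"grip":0},{"offset":[0,0,-0.014],"spin":0,"grip":0},{"offset":[0,0,-0.022],"spin":0,"grip":0},{"offset":[0,0,-0.03],"spin":0,"grip":0},{"offset":[0,0,-0.038],"spin":0,"grip":0},{"offset":[0,0,-0.046],"spin":0,"grip":0},{"offset":[0,0,-0.056],"spin":0,"grip":0},{"offset":[0,0,-0.08],"spin":0,"grip":0},{"offset":[0,0,-0.12],"spin":0,"grip":0},{"offset":[0.02,0,-0.15],"spin":0,"grip":0},{"offset":[0.03,0,-0.16],"spin":0,"grip":0},{"offset":[0.03,0,-0.16],"spin":0,"grip":0}]'
python3 -c "
from h import *
p=cams.camera('wrist');save(p,'w13.png');q=cams.camera('scene');save(q,'s13.png')"
```

```text
time_s: 25.7
eef_pos: [0.5879, 0.1845, 0.2959]
wrist_force: [-2.8, -0.9, 11.8]
time_s: 27.32
eef_pos: [0.557, 0.1809, 0.4542]
eef_rot: [0.001, -0.06, 0.998, 0.0]
wrist_force: [-0.5, -0.1, 0.2]
opening: 0.004
```

View pics/w13.png

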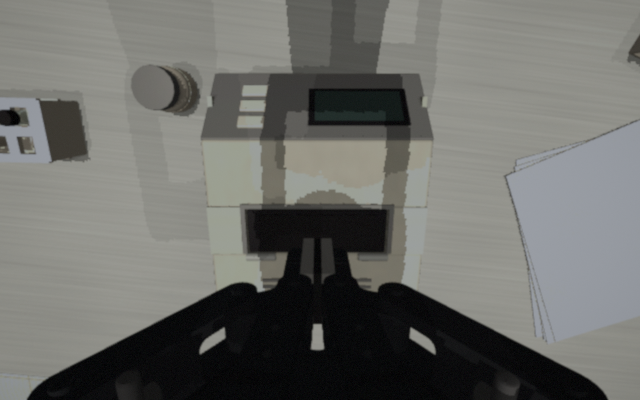

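View pics/s13.png

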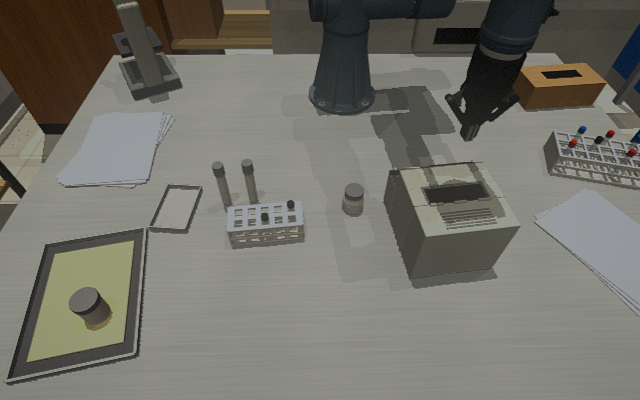

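```bash
python3 -c "
import cv2
a=cv2.imread('pics/w13.png')[190:270,225:415];cv2.imwrite('pics/w13c.png',cv2.resize(a,None,fx=4,fy=4,interpolation=2))
a=cv2.imread('pics/s13.png')[150:250,380:520];cv2.imwrite('pics/s13c.png',cv2.resize(a,None,fx=5,fy=5,interpolation=2))"
```

```text
(no output)
```

View pics/w13c.png

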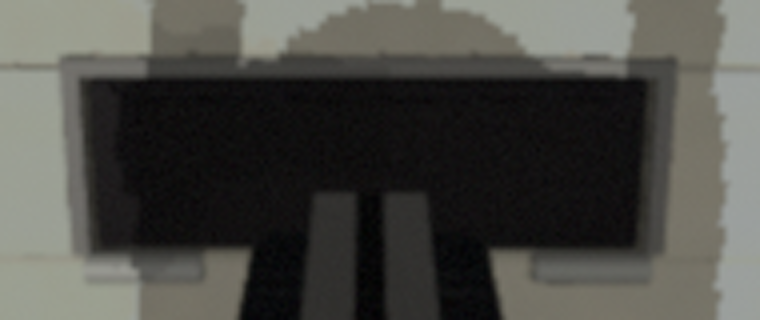

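View pics/s13c.png

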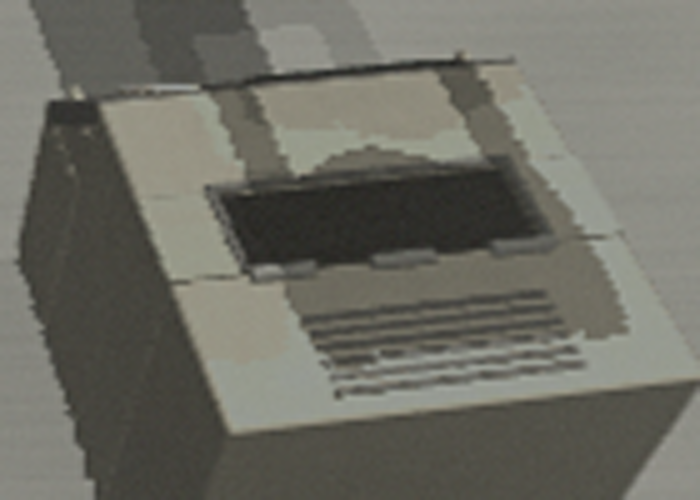

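The flap is shut and fills the slot as it did at the start. The arm is clear, and the jar, tray and short tubes look unmoved.

```bash
python3 -c "
from h import *
print(ctrl.get_obs()['time_s']);print(ctrl.hand_in())"
```

```text
27.425
the job is handed in; nothing more can be done
None
```

The check standard is in the reader's well with the flap shut over it, and I handed the job in at 27.4 s. The hand-in gives no verdict, so what follows rests on my own checks.

**What I did:** I took the smallest of the three grey-capped tubes, the one in the rack, and inserted it through the flap while holding it by the cap. The rub in the well read about 3 N at the wrist. I then pressed it on the stop twice:
- **In the grip:** the wrist read about 13 N, roughly 10 N above the rub, for over half a second.
- **With shut fingers on the cap:** about 10.5 to 11.8 N, roughly 8 to 9.5 N above the steady force, for over a second, with the flap held open by the fingers.

I did the second press because the first left only a few millimetres between the gripper and the deck, and I wanted to be sure the stop was taking the load.

**Last checks:**
- **Depth:** contact came at tool heights of 0.2757 m and 0.2963 m, against 0.2757 m and 0.296 m expected with the tube home.
- **Flap:** it looks shut and level in both the wrist and scene pictures.
- **Surroundings:** the arm is clear with no load on the wrist. By eye the short tubes and jar are where they were in the last pictures, and so is the tray.

**Limits:** no check failed or disagreed. The flap angle and the force on the stop could not be read directly; I judged them from the pictures and the wrist force.

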